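# Stop, clear, load, swing and pin the feed table, then reset the stop

### The arm

A 6-joint arm with a two-finger parallel gripper is mounted at the origin on a cart in front of the work surface, level with it; the furniture and walls round the work are solid. World frame = base frame: x ahead of the robot, y to its left, z up, the work surface at z = 0. Lengths are in m, angles in rad, forces in N, time in s.
With the tool pointing down it reaches from about 0.35 to 0.775 m from the base axis. Payload 7.3 kg.
Tool frame: the origin (TCP) lies at the centre of the arm's flange, where the gripper is bolted on; the fingertips stand 178 mm ahead of it and the grasp point (between the pads) lies 159 mm ahead of it (tip_extent is the distance from the TCP to the fingertips, in m); z points along the fingers, y is the line along which they close (so a half turn about z gives the same grasp; the last joint's range is limited). The gripper opens to 92 mm and grips with 3 to 60 N. Pads are 19 mm wide; open, the fingers measure 130 mm over their backs; the gripper's body (75 mm by 190 mm) begins 47 mm behind the grasp point.
Start: joints at [-1.326, 0.342, 1.524, -0, 1.275, -0.146], TCP at [0.2, -0.485, 0.405] pointing down, gripper open.
Joint ranges: [-2.53, 2.53], [-0.77, 2.02], [0.04, 2.7], [-1, 4.14], [0.28, 2.66], [-3.11, 3.11]. Speed limits (rad/s): [2.57, 2.57, 3.14, 3.14, 3.14, 3.14].

### API

Orientations are given as [roll, pitch, yaw] about the fixed x, y, z axes, in that order (R = Rz(yaw) Ry(pitch) Rx(roll)).
In Python, from cell import * gives the robot as it stands.
- The arm moves only by the tool arm_command, never from a script. Its arguments are lists of equal length, an entry for each row: "xyz": the shift along the world's x, y, z in mm, a list of three; "spin": the turn about the world's z in degrees. In form: {"xyz": [[tx, ty, tz], ...], "spin": [spin, ...]}. A call has 1 to 20 rows; each row shifts and turns the commanded pose from where the row before left it; what a row does not reach is not made up. A row lasts 1/10 s, in which the tool goes at most 50 mm and 8.59 degrees, less where a joint would pass 70% of its speed; a pose out of reach is approached as far as the arm can. A call with a gripper value outside its range is refused whole. "jaw" is the opening, from -1 (shut) to 1 (fully open), set as the call begins (left out, the last holds). The fingers move at their own pace and stop on an object; "squeeze" is the grip in N (left out, the last holds). Time passes only in rows, so rows that do not move let the fingers close. It gives the time, the measured TCP pose, the force, the opening and the grip force at its end, in the units of the state.
- observe(): the state, without advancing time (a new reading comes with each control period).
- read_camera(name): name is "side" or "top"; returns a dict with "img" (420x560x3 uint8, red, green, blue), "depth" (420x560 float32, m along the optical axis (not along the pixel's ray), 0 where there is no reading), "fx", "fy", "cx", "cy" (pixels), "world_from_camera" (4x4, takes a point from camera to world coordinates). Camera axes: x right, y up, looking along -z (the intrinsics and any distortion apply to the point x, -y, -z); pixel columns grow to the right and rows downward; lengths in m; the calibration is good to about 2 mm. A picture is of the moment at which its call begins.
- hand_in(): hands the job in; it is judged then, once.
The state is a dict: "time": time; "qpos": joint angles; "qvel": joint speeds; "joint_efforts": joint torques, N m; "tool_pos": TCP position; "tool_rot": TCP orientation; "contact_force": force on the tool from outside, world axes, zero at the start; "torque": the same for the moment, N m; "opening": finger opening in m; "grip_force": force on a finger pad.
Only numpy, scipy, OpenCV 4.12 (cv2) and the standard library are available. Lean on these libraries where they do the work, as an engineer would, in place of code of your own. Each camera call takes 0.05 s, during which the arm holds its last target. There are 200 camera calls.

### The job

Get the swing-round feed table ready for work. First press the red stop button until it stays down, then take the tape measure out of the table's tray, put it down on the bench clear of the table, and lay all the loose wooden blanks flat in the tray; after that push the tray round its pivot to the end stop at the bracket and slide the lock pin through bracket and tray ear until it is fully home. Only when it is pinned, turn the stop button clockwise so that it springs back up, and leave everything else on the bench alone.

Things in the scene. Friction and masses are not known exactly. Their poses are not given: they have to be found in the camera images.
- blank_0: one of two or three identical plain wooden offcuts (blanks), 44 x 85 x 19 mm; origin at the centre of its underside, long side along its own y, z up. None if it is absent in this run
- blank_1: one of two or three identical plain wooden offcuts (blanks), 44 x 85 x 19 mm; origin at the centre of its underside, long side along its own y, z up. None if it is absent in this run
- blank_2: one of two or three identical plain wooden offcuts (blanks), 44 x 85 x 19 mm; origin at the centre of its underside, long side along its own y, z up. None if it is absent in this run
- lock_pin: loose steel lock pin, 110 mm long, 0.12 kg, lying flat on the bench: flat paddle handle (55 long x 26 wide x 14 mm thick, x = -55 to 0 mm) and round shaft, 14 mm diameter (x = 0 to +55), its last 12 mm tapering to 6 mm. Origin on the underside below the shoulder between the two; +x runs along the shaft to the nose, z up; the axis is 7 mm above the underside
- pin_tip (a point): nose of the lock pin, on its axis
- pin_shoulder (a point): on the pin's axis where handle and shaft meet (55 mm behind the nose)
- pivot (a point): foot of the table's fixed pivot, at bench height; frame of the fixed steel base (8 mm thick; 130 mm wide from x = -60 to +200 mm, then 80 mm wide to +300): +x points along the work heading to the lock bracket, z up. A round hub (56 mm diameter, top 32 mm above the bench, cap to 42 mm) stands on it
- table (a joint): angle of the feed table (the tray) about the pivot, rad, growing counter-clockwise seen from above: near 0 at the start (loading heading, 0 to 0.1); 0.8 is the work heading, at its end stop, the tray then along the base's +x. It stays where left; turning it takes about 0.3 N m
- tray_floor (a point): centre of the inner floor of the table's tray, 16 mm above the bench, 155 mm from the pivot; x points away from the pivot along the tray, y across it, z up. Inner floor 220 mm (x) by 115 mm (y); walls 5 mm thick, tops 14 mm above the floor; the ear stands at the +x end
- ear_hole (a point): centre of the pin hole in the tray's ear: an upright steel plate 10 mm thick (along x) and 46 mm wide at the tray's outer end, top 78 mm above the bench, inner face 265 mm from the pivot. Round hole, 20 mm wide, along x (x points away from the pivot), 60 mm above the bench, 270 mm from the pivot
- bracket_hole (a point): outer mouth of the 20 mm round pin hole in the fixed lock bracket: an upright plate 10 mm thick, 60 mm wide, top 80 mm above the bench, outer face 290 mm from the pivot; hole 60 mm above the bench; x points outward along it. At the work heading the ear stands 5 mm behind it, holes in line; the pin goes in from outside, nose first along -x
- stop_head (a joint): how far the mushroom head is down, m: 0 up, about 0.009 latched, 0.012 the bottom. A spring of 3 N (up) to 6 N (down) lifts it; pushed straight down past 0.010 (5 to 7 N) it latches and stays at about 0.009 when let go. Turning the latched head clockwise seen from above by 0.55 rad or more frees it: it springs up as soon as it is let go
- stop_twist (a joint): angle of the mushroom head, rad, growing clockwise seen from above, 0 to 0.9 (end stop); a weak spring slowly turns it back to 0 when let go. Pressing does not turn it
- stop_top (a point): centre of the top face of the stop button's mushroom head: red, round, 50 mm in diameter, 20 mm thick, on a black neck, above a fixed grey box (84 x 84 mm, top 52 mm above the bench, black collar 60 mm wide to 56 mm). The top face is 96 mm above the bench when up, 87 mm when latched, then with 11 mm free under the head's rim
- tape_measure: yellow and black tape measure, 43 x 98 x 66 mm, 0.28 kg, left standing across the tray at its hub end; its case is 43 mm wide (x) and runs from y = -22 to +48 mm, 64 mm high, a thin blade tongue reaches to y = -49 mm. Origin at the middle of its underside, z up. Grasp it across the case
- sanding_block: bystander: brown cork sanding block, 62 x 104 x 30 mm (bigger and thicker than a blank), long side along its y; leave it alone. Origin at the centre of its underside

How it is judged:
By the outcome, as a careful person would: the job done as asked, in the order asked, and still so for the second after the job is handed in, with the robot touching nothing.
Of blank_0, blank_1, blank_2 only 2 to 3 are there at a start; the rules pass over those that are not, and their reading is None.
At some moment in a run one of blank_0, blank_1, blank_2 may be knocked a few centimetres aside while the robot is not near it.
Once in a run the grip may slacken for a moment while it holds something.
It also fails if it takes over 210 s, if anything falls off the work surface, if the arm or the gripper's body presses on something with over 40 N, if the wrist force passes 120 N, or if a joint passes its speed limit or range.

## Working session

There is one attempt and no reset: what is moved stays moved. The work goes in short steps, Python scripts to look and compute and a tool call to move; the robot and the scene stay as the last step left them, time stands still between calls to the robot, and variables do not carry over. Pictures are saved under pics/ and viewed, at most 14 in all, crops included, and the job is handed in when it is done.

Besides the shell and the picture viewer there is one more tool, called after "Request:" as name([rows], argument=value, ...), one row to a line, values as JSON. arm_command: Moves the arm, as the interface text tells. Its arguments: {"type":"object","properties":{"xyz":{"type":"array","items":{"type":"array","items":{"type":"number"}}},"spin":{"type":"array","items":{"type":"number"}},"jaw":{"type":"number"},"squeeze":{"type":"number"}},"required":["xyz","spin"]}

```bash
ls; mkdir -p pics; cat > h.py <<'E'
from cell import *
import numpy as np, cv2
def cam(n):
    c=read_camera(n); return c
def save(c,name): cv2.imwrite(f'pics/{name}.png',c['img'][:,:,::-1])
def ray(c,u,v):
    M=np.array(c['world_from_camera']); d=np.array([(u-c['cx'])/c['fx'],-(v-c['cy'])/c['fy'],-1.])
    return M[:3,3],M[:3,:3]@d
def onplane(c,u,v,z):
    o,d=ray(c,u,v); return o+d*(z-o[2])/d[2]
def cloud(c):
    v,u=np.mgrid[0:420,0:560]; D=c['depth']
    P=np.stack([(u-c['cx'])/c['fx']*D,-(v-c['cy'])/c['fy']*D,-D],-1)
    M=np.array(c['world_from_camera']); return P@M[:3,:3].T+M[:3,3]
E
python3 - <<'E'
from h import *
for n in('top','side'):
    c=cam(n); save(c,n+'0'); print(n,[k for k in c],c['fx'],c['cx'],c['cy'],np.round(c['world_from_camera'],3).tolist(), (c['depth']>0).mean())
s=observe(); print(s)
E
```

```text
pics
top ['img', 'depth', 'fx', 'fy', 'cx', 'cy', 'world_from_camera'] 520.4001081083154 283.5532027144587 210.33052218129868 [[0.007, 0.998, -0.064, 0.413], [-1.0, 0.009, 0.025, -0.027], [0.025, 0.063, 0.998, 1.498], [0.0, 0.0, 0.0, 1.0]] 0.9963477891156463
side ['img', 'depth', 'fx', 'fy', 'cx', 'cy', 'world_from_camera'] 537.9721757955735 282.5375284045347 208.9810533009982 [[0.943, 0.176, -0.282, 0.048], [-0.332, 0.557, -0.761, -1.206], [0.023, 0.812, 0.584, 0.973], [0.0, 0.0, 0.0, 1.0]] 0.9955739795918367
{'time': 0.1, 'qpos': array([-1.32597602e+00,  3.42660659e-01,  1.52490688e+00, -1.41188877e-05,
        1.27539557e+00, -1.45996316e-01]), 'qvel': array([-1.13157116e-03, -1.90768807e-03, -2.53875574e-03,  1.02844049e-04,
       -9.92694591e-05,  1.21823198e-03]), 'joint_efforts': array([ 1.77340215e-03, -4.32004988e+01, -2.44694370e+01,  7.18510081e-02,
        5.26590343e-02, -3.87635941e-05]), 'tool_pos': array([ 0.19998803, -0.48529371,  0.40411544]), 'tool_rot': array([-3.14023482e+00, -1.86012953e-04,  3.90820611e-01]), 'contact_force': array([-0.6866336 ,  0.5016976 , -0.39981123]), 'torque': array([ 0.02812983,  0.0121145 , -0.01778788]), 'grip_force': 0.0, 'opening': 0.09181268606882594}
```

View pics/top0.png

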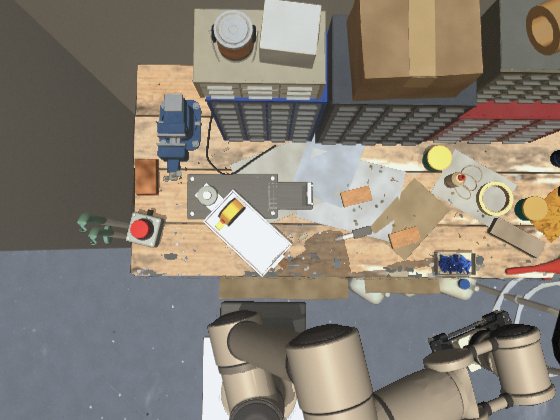

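View pics/side0.png

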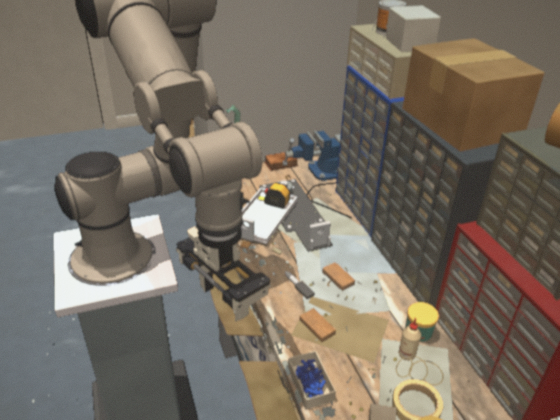

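```bash
python3 - <<'E'
from h import *
c=cam('top'); P=cloud(c); np.save('P0.npy',P)
im=c['img'][130:285,125:430,::-1]; cv2.imwrite('pics/crop1.png',cv2.resize(im,None,fx=2.6,fy=2.6,interpolation=cv2.INTER_CUBIC))
hsv=cv2.cvtColor(c['img'],cv2.COLOR_RGB2HSV); np.save('hsv.npy',hsv)
for n,(u,v) in dict(btn=(139,229),sand=(146,177),b0=(355,196),b1=(404,237),pinh=(360,233),pins=(344,238),hubcap=(207,195),bracket=(311,193),trayfl=(255,240),tape=(231,212),yellowcan=(438,158),plank=(515,238),base=(250,190)).items():
    print(n,np.round(P[v,u],3),hsv[v,u], np.round(P[v,u]-onplane(c,u,v,P[v,u][2]),4))
z=P[...,2]
# bench level
print('bench',[np.round(P[a,b],3).tolist() for a,b in((150,150),(250,190),(225,300),(255,350))])
def rect(mask,name,zz=None,amin=80):
    cs,_=cv2.findContours(mask.astype(np.uint8),cv2.RETR_EXTERNAL,cv2.CHAIN_APPROX_NONE)
    for k in cs:
        if cv2.contourArea(k)<amin: continue
        m=np.zeros_like(mask,np.uint8); cv2.drawContours(m,[k],-1,1,-1)
        zt=np.median(z[m>0]) if zz is None else zz
        w=np.array([onplane(c,a,b,zt)[:2] for a,b in k[:,0]],np.float32)
        print(name,k[:,0].mean(0).round(0),'z',zt.round(4),[np.round(x,4) for x in cv2.minAreaRect(w)], cv2.contourArea(k))
H,S,V=[hsv[...,i].astype(int) for i in range(3)]
b=np.zeros_like(H,bool); b[130:285,125:480]=1
rect(b&(H<14)&(S>110)&(V>120)&(z>0.008)&(z<.05),'orange')
rect(b&(z>0.008)&(z<.03)&(S<60),'grey')
rect(b&((H<6)|(H>174))&(S>180)&(z>.07),'red')
rect(b&(z>0.05)&(z<.11),'high',amin=8)
rect(b&(H>20)&(H<32)&(S>150)&(z>.06),'yellow',amin=20)
rect(b&(S<30)&(V>190)&(z>.01)&(z<.045),'white')
E
```

```text
btn [0.449 0.324 0.096] [  1 173 231] [ 0. -0.  0.]
sand [0.597 0.324 0.033] [ 12 148 155] [0. 0. 0.]
b0 [ 0.55  -0.269  0.019] [ 15 120 206] [0. 0. 0.]
b1 [ 0.434 -0.408  0.023] [ 15 121 207] [0. 0. 0.]
pinh [ 0.445 -0.284  0.011] [ 19  22 128] [0. 0. 0.]
pins [ 0.43  -0.238  0.011] [ 22  12 234] [ 0. -0.  0.]
hubcap [0.547 0.151 0.043] [ 90   3 243] [0. 0. 0.]
bracket [ 0.559 -0.143  0.007] [ 60   4 141] [0. 0. 0.]
trayfl [0.423 0.016 0.015] [103   7 246] [ 0. -0.  0.]
tape [0.497 0.08  0.086] [ 28 137 238] [0. 0. 0.]
yellowcan [ 0.656 -0.495  0.063] [ 29 115 238] [0. 0. 0.]
plank [ 0.434 -0.725  0.03 ] [ 17  67 167] [0. 0. 0.]
base [0.566 0.032 0.007] [ 22  22 128] [ 0. -0.  0.]
bench [[0.68, 0.322, 0.001], [0.393, 0.202, -0.003], [0.467, -0.112, 0.003], [0.382, -0.257, 0.003]]
orange [145. 176.] z 0.0308 [array([0.6004, 0.3274]), array([0.0971, 0.0561]), np.float64(1.2995)] 674.5
grey [354. 234.] z 0.0139 [array([ 0.4419, -0.2639]), array([0.0252, 0.1133]), np.float64(15.2451)] 199.5
grey [249. 206.] z 0.0137 [array([0.5343, 0.0417]), array([0.3563, 0.2808]), np.float64(51.4971)]
[... 560 characters left out ...]
ay([0.6187, 0.2258]), array([0.0747, 0.0687]), np.float64(7.1645)] 175.0
high [439. 158.] z 0.0663 [array([ 0.6564, -0.4957]), array([0.0705, 0.0708]), np.float64(89.2255)] 474.0
high [176. 140.] z 0.0896 [array([0.6909, 0.2316]), array([0.0138, 0.0542]), np.float64(0.7036)] 57.0
high [267. 135.] z 0.0974 [array([ 0.7076, -0.0161]), array([0.2504, 0.0161]), np.float64(89.46)] 298.0
high [397. 137.] z 0.0934 [array([ 0.7089, -0.375 ]), array([0.4503, 0.0274]), np.float64(89.6482)] 631.5
white [246. 232.] z 0.0177 [array([0.4507, 0.0469]), array([0.2521, 0.1251]), np.float64(47.5538)] 3512.5
white [206. 193.] z 0.033 [array([0.5487, 0.1527]), array([0.05  , 0.0477]), np.float64(46.0164)] 242.0
```

View pics/crop1.png

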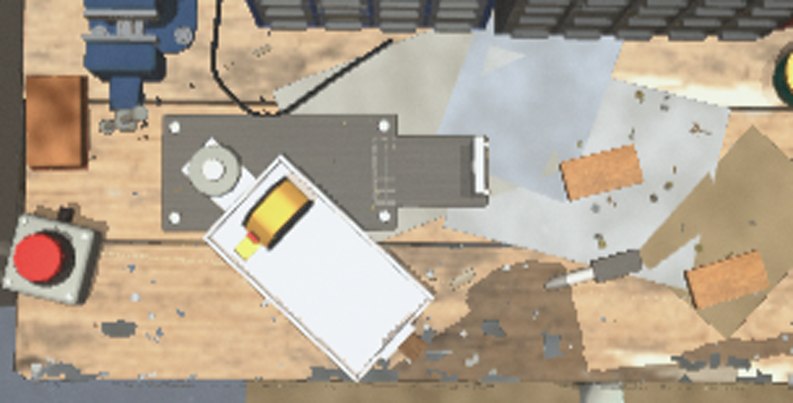

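```bash
cat >> h.py <<'E'
def rects(c,mask,name,zz=None,amin=80):
    z=cloud(c)[...,2]
    cs,_=cv2.findContours(mask.astype(np.uint8),cv2.RETR_EXTERNAL,cv2.CHAIN_APPROX_NONE)
    for k in cs:
        if cv2.contourArea(k)<amin: continue
        m=np.zeros(mask.shape,np.uint8); cv2.drawContours(m,[k],-1,1,-1)
        zt=np.median(z[m>0]); zp=zt if zz is None else zz
        w=np.array([onplane(c,a,b,zp)[:2] for a,b in k[:,0]],np.float32)
        print(name,k[:,0].mean(0).round(0),'z',zt.round(4),[np.round(x,4) for x in cv2.minAreaRect(w)], cv2.contourArea(k))
def hsvof(c):
    h=cv2.cvtColor(c['img'],cv2.COLOR_RGB2HSV).astype(int); return h[...,0],h[...,1],h[...,2]
def blanks(n='top',zz=.019):
    c=cam(n); P=cloud(c); H,S,V=hsvof(c)
    r=(P[...,0]>.33)&(P[...,0]<.72)&(P[...,1]<.4)&(P[...,1]>-.75)
    m=r&(H>9)&(H<19)&(S>100)&(V>140)&(P[...,2]>.009)&(P[...,2]<.045)
    rects(c,m,n+' wood',zz,amin=150); return c,P,H,S,V,r
E
python3 - <<'E'
from h import *
for n in('top','side'):
    c,P,H,S,V,r=blanks(n)
    z=P[...,2]
    rects(c,r&(S<50)&(z>.006)&(z<.025)&(P[...,0]<.49)&(P[...,1]<-.15)&(P[...,1]>-.4),n+' pin',.01,40)
    rects(c,r&(((H<6)|(H>174))&(S>150)&(z>.085)),n+' red')
    m=r&(z>.06)&(z<.1)&(abs(P[...,1]-.08)<.08)&(abs(P[...,0]-.5)<.07)
    rects(c,m,n+' tape',None,30); print('tape zmax',np.percentile(z[m],[50,90,97]) if m.any() else None)
    if n=='top':
        print('brown',[np.round(P[v,u],3).tolist() for u,v in((284,263),(282,262),(287,265))])
        print('edge',[np.round(P[v,200],3).tolist() for v in(255,265,270,273,276,280)])
        # pin details: points above bench
        q=r&(z>.007)&(P[...,0]<.49)&(P[...,1]<-.2)&(P[...,1]>-.33)
        print('pinpts',np.round(P[q][::12],3).tolist())
        hub=r&(z>.036)&(z<.05)&(abs(P[...,1]-.15)<.05)&(abs(P[...,0]-.55)<.05); rects(c,hub,'cap',None,10)
        hub=r&(z>.027)&(z<.05)&(abs(P[...,1]-.15)<.035)&(abs(P[...,0]-.55)<.035); rects(c,hub,'hub',.032,10)
E
```

```text
top wood [405. 237.] z 0.0196 [array([ 0.4342, -0.4107]), array([0.044 , 0.0846]), np.float64(17.124)] 414.0
top wood [356. 195.] z 0.0194 [array([ 0.552 , -0.2718]), array([0.0412, 0.0845]), np.float64(15.0018)] 380.0
top wood [145. 176.] z 0.0304 [array([0.6018, 0.3302]), array([0.0976, 0.0566]), np.float64(1.2995)] 665.0
top pin [354. 234.] z 0.0138 [array([ 0.4383, -0.2649]), array([0.0305, 0.1077]), np.float64(20.8601)] 204.0
top red [140. 229.] z 0.0957 [array([0.4506, 0.3216]), array([0.0455, 0.048 ]), np.float64(0.4713)] 241.5
top tape [232. 210.] z 0.0776 [array([0.5028, 0.0785]), array([0.0426, 0.0598]), np.float64(45.8092)] 311.0
tape zmax [0.0775465  0.08292411 0.08489694]
brown [[0.358, -0.067, 0.005], [0.36, -0.061, 0.002], [0.352, -0.076, 0.009]]
edge [[0.379, 0.173, -0.002], [0.35, 0.173, -0.0], [0.336, 0.172, 0.003], [0.328, 0.172, 0.001], [0.269, 0.279, -0.805], [0.252, 0.278, -0.798]]
pinpts [[0.487, -0.201, 0.007], [0.474, -0.273, 0.007], [0.465, -0.301, 0.017], [0.462, -0.305, 0.009], [0.459, -0.295, 0.015], [0.456, -0.283, 0.017], [0.453, -0.253, 0.01], [0.453, 
[... 745 characters left out ...]
e wood [317. 323.] z 0.0189 [array([ 0.4357, -0.4171]), array([0.0463, 0.0853]), np.float64(16.8582)] 468.0
side wood [338. 275.] z 0.0186 [array([ 0.5507, -0.2808]), array([0.0419, 0.0813]), np.float64(14.5118)] 311.5
side pin [300. 284.] z 0.0127 [array([ 0.4445, -0.2698]), array([0.028 , 0.1089]), np.float64(14.5889)] 213.5
side red [514. 282.] z 0.2845 [array([ 0.7172, -0.653 ]), array([0.0161, 0.1995]), np.float64(0.3718)] 321.0
side red [453. 249.] z 0.2392 [array([ 0.7015, -0.5054]), array([0.1999, 0.0264]), np.float64(44.4576)] 96.0
side tape [278. 189.] z 0.0743 [array([0.5076, 0.0672]), array([0.0696, 0.0622]), np.float64(50.0995)] 199.5
tape zmax [0.0741392  0.08066008 0.08314452]
```

Request:
arm_command([
  [45, 20, 0],
  [45, 20, 0],
  [45, 20, 0],
  [45, 20, 0],
  [45, 20, 0],
  [0, 45, 0],
  [0, 45, 0],
  [0, 45, 0],
  [0, 45, 0],
  [0, 45, 0],
  [0, 45, 0],
  [0, 45, 0],
  [0, 45, 0],
  [0, 45, 0],
  [0, 45, 0],
  [0, 45, 0],
  [0, 45, 0],
  [0, 45, 0],
  [10, 45, 0],
  [15, 45, 0],
], spin=[0, 0, 0, 6, 6, 6, 6, 6, 6, 6, 6, 6, 6, 6, 6, 6, 6, 6, 6, 6], jaw=-1, squeeze=20)

```text
time: 2.25
tool_pos: [0.4494, 0.2917, 0.405]
tool_rot: [3.141, 0.0, 2.176]
contact_force: [1.4, -0.8, -0.0]
opening: 0.0004
grip_force: 0.0
```

```bash
python3 - <<'E'
from h import *
for n in('top','side'):
    c,P,H,S,V,r=blanks(n)
    if n=='side':
        save(c,'side1')
        m=((H<6)|(H>174))&(S>150)&(P[...,1]>.2)&(P[...,2]>.05); rects(c,m,'red',.096,20); print(P[m][:, :].max(0) if m.any() else 0)
E
```

```text
top wood [405. 237.] z 0.0194 [array([ 0.4341, -0.4108]), array([0.0437, 0.0846]), np.float64(17.124)] 411.0
top wood [356. 196.] z 0.0196 [array([ 0.5521, -0.2718]), array([0.0412, 0.0845]), np.float64(15.0018)] 379.5
top wood [139. 180.] z 0.0305 [array([0.5948, 0.3385]), array([0.0831, 0.0395]), np.float64(1.4375)] 223.5
side wood [318. 323.] z 0.0187 [array([ 0.4366, -0.4167]), array([0.0444, 0.085 ]), np.float64(16.8016)] 465.5
side wood [338. 274.] z 0.0184 [array([ 0.5507, -0.2804]), array([0.0416, 0.0818]), np.float64(14.971)] 308.0
red [239. 149.] z 0.093 [array([0.445, 0.298]), array([0.0732, 0.0429]), np.float64(73.8638)] 106.0
[0.47302202 0.34166254 0.10052087]
```

View pics/side1.png

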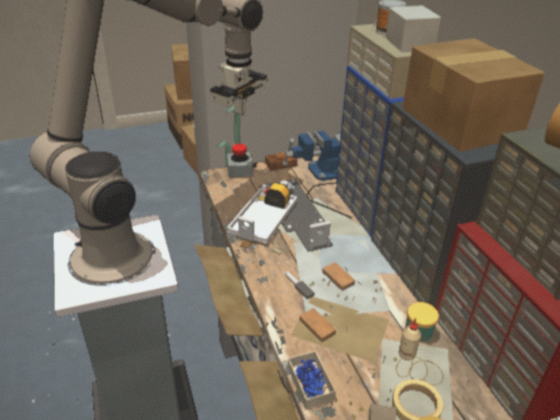

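Request:
arm_command([
  [0, 31, -30],
  [0, 0, -35],
  [0, 0, -35],
  [0, 0, -20],
  [0, 0, -5],
  [0, 0, -3],
  [0, 0, -3],
  [0, 0, -3],
  [0, 0, -2],
  [0, 0, -2],
  [0, 0, -2],
  [0, 0, -1],
  [0, 0, -1],
  [0, 0, 0],
], spin=[0, 0, 0, 0, 0, 0, 0, 0, 0, 0, 0, 0, 0, 0])

```text
time: 3.75
tool_pos: [0.4504, 0.3207, 0.2631]
tool_rot: [3.14, 0.0, 2.171]
contact_force: [2.0, -0.7, 4.7]
opening: 0.0004
grip_force: 2.4
```

Request:
arm_command([
  [0, 0, -1],
  [0, 0, -1],
  [0, 0, -1],
  [0, 0, 0],
], spin=[0, 0, 0, 0])

```text
time: 4.15
tool_pos: [0.4504, 0.3207, 0.262]
tool_rot: [3.138, 0.001, 2.171]
contact_force: [-0.4, -3.5, 19.3]
opening: 0.0004
grip_force: 9.8
```

Request:
arm_command([
  [0, 0, 20],
  [0, 0, 40],
  [0, -30, 0],
  [10, -40, 0],
  [10, -40, 0],
  [10, -45, 0],
  [10, -45, 0],
  [10, -40, 0],
  [0, 0, 0],
], spin=[0, 0, 0, 0, 3, 3, 3, 2, 0], jaw=0.35)

```text
time: 5.05
tool_pos: [0.5006, 0.0767, 0.319]
tool_rot: [-3.14, -0.001, 2.359]
contact_force: [-0.5, 1.1, -0.4]
opening: 0.0616
grip_force: 0.0
```

```bash
python3 - <<'E'
from h import *
s=observe(); print(s['tool_pos'],np.degrees(s['tool_rot']),s['opening'])
for n in('top','side'):
    c=cam(n);P=cloud(c);H,S,V=hsvof(c);z=P[...,2]
    m=((H<6)|(H>174))&(S>150)&(abs(P[...,1]-.32)<.05)&(abs(P[...,0]-.45)<.05)&(z>.05)
    print(n,m.sum(),np.percentile(z[m],[50,80,95]) if m.any() else 0)
    save(c,n+'2')
E
```

```text
[0.50061667 0.07674931 0.31899064] [-1.79908786e+02 -2.96964669e-02  1.35143261e+02] 0.0615894291086093
top 267 [0.08737192 0.08976182 0.09182648]
side 128 [0.08351715 0.08744246 0.08890662]
```

Request:
arm_command([
  [1, 3, -30],
  [0, 0, -30],
  [0, 0, -25],
  [0, 0, -11],
  [0, 0, 0],
], spin=[1, 0, 0, 0, 0])

```text
time: 5.65
tool_pos: [0.5002, 0.0847, 0.2224]
tool_rot: [-3.139, -0.003, 2.382]
contact_force: [0.1, 0.3, 0.6]
opening: 0.0618
grip_force: 0.0
```

Request:
arm_command([
  [0, 0, 0],
  [0, 0, 0],
  [0, 0, 0],
  [0, 0, 0],
  [0, 0, 0],
  [0, 0, 0],
], spin=[0, 0, 0, 0, 0, 0], jaw=-1, squeeze=30)

```text
time: 6.25
tool_pos: [0.5013, 0.0836, 0.2248]
tool_rot: [3.14, 0.001, 2.38]
contact_force: [-0.5, 0.0, 6.5]
opening: 0.0416
grip_force: 29.9
```

Request:
arm_command([
  [0, 0, 15],
  [0, 0, 25],
  [0, 0, 25],
  [-10, 20, 0],
  [-15, 30, 0],
  [-15, 30, 0],
  [-15, 30, 0],
  [-16, 31, 0],
  [0, 0, 0],
], spin=[0, 0, 0, 7, 8, 8, 8, 8, 4])

```text
time: 7.15
tool_pos: [0.4279, 0.2272, 0.2885]
tool_rot: [3.141, -0.002, 3.139]
contact_force: [0.6, -0.7, -3.3]
opening: 0.0418
grip_force: 29.9
```

Request:
arm_command([
  [0, 0, -25],
  [0, 0, -25],
  [0, 0, -18],
  [0, 0, -4],
  [0, 0, -3],
  [0, 0, -2],
  [0, 0, 0],
], spin=[0, 0, 0, 0, 0, 0, 0])

```text
time: 7.85
tool_pos: [0.4302, 0.2246, 0.2123]
tool_rot: [3.141, 0.001, 3.131]
contact_force: [-0.3, 0.1, -3.2]
opening: 0.0422
grip_force: 29.9
```

Request:
arm_command([
  [0, 0, -2],
  [0, 0, -2],
  [0, 0, -1],
  [0, 0, 0],
], spin=[0, 0, 0, 0])

```text
time: 8.25
tool_pos: [0.4302, 0.2246, 0.2087]
tool_rot: [3.141, 0.002, 3.131]
contact_force: [-5.5, -2.3, 17.5]
opening: 0.0418
grip_force: 29.9
```

Request:
arm_command([
  [0, 0, 1],
  [0, 0, 0],
  [0, 0, 0],
], spin=[0, 0, 0], jaw=0.15)

```text
time: 8.55
tool_pos: [0.4301, 0.2246, 0.2079]
tool_rot: [3.141, 0.001, 3.131]
contact_force: [-0.6, 0.4, -0.8]
opening: 0.0524
grip_force: 0.0
```

Request:
arm_command([
  [0, 0, 30],
  [0, 0, 45],
  [0, 0, 40],
  [0, -25, 0],
  [0, -45, 0],
  [0, -45, 0],
  [0, -45, 0],
  [0, -45, 0],
  [0, -45, 0],
  [0, -45, 0],
  [0, -45, 0],
  [0, -45, 0],
  [0, -45, 0],
  [0, -45, 0],
  [0, -45, 0],
  [0, -45, 0],
  [0, -45, 0],
  [0, -25, 0],
  [0, 0, 0],
  [0, 0, 0],
], spin=[0, 0, 0, -5, -6, -6, -6, -6, -6, -6, -6, -6, -6, -6, -6, -1, 0, 0, 0, 0])

```text
time: 10.55
tool_pos: [0.4297, -0.4104, 0.322]
tool_rot: [-3.141, -0.002, 1.873]
contact_force: [-0.2, 0.1, -0.3]
opening: 0.0526
grip_force: 0.0
```

```bash
python3 - <<'E'
from h import *
c,P,H,S,V,r=blanks('side')
c,P,H,S,V,r=blanks('top'); z=P[...,2]
rects(c,r&(z>.05)&(z<.11)&(P[...,1]<.28)&(P[...,1]>-.2)&(P[...,0]<.6),'high',None,20)
save(c,'top3'); cv2.imwrite('pics/crop3.png',cv2.resize(c['img'][130:300,120:440,::-1],None,fx=2.4,fy=2.4))
E
```

```text
side wood [342. 277.] z 0.0182 [array([ 0.5529, -0.2877]), array([0.0408, 0.07  ]), np.float64(12.565)] 200.5
top wood [356. 195.] z 0.0196 [array([ 0.5522, -0.2717]), array([0.0415, 0.0845]), np.float64(15.0018)] 382.0
top wood [145. 176.] z 0.0306 [array([0.6018, 0.3302]), array([0.0977, 0.0566]), np.float64(1.2995)] 665.5
high [277. 261.] z 0.078 [array([ 0.3657, -0.0459]), array([0.0105, 0.0457]), np.float64(48.2904)] 52.0
high [179. 235.] z 0.0623 [array([0.4344, 0.2245]), array([0.0553, 0.041 ]), np.float64(1.0851)] 278.0
high [308. 193.] z 0.0791 [array([ 0.5519, -0.131 ]), array([0.0606, 0.0083]), np.float64(0.2418)] 65.0
high [171. 177.] z 0.0965 [array([0.5913, 0.2443]), array([0.019 , 0.0375]), np.float64(0.5834)] 39.5
```

View pics/crop3.png

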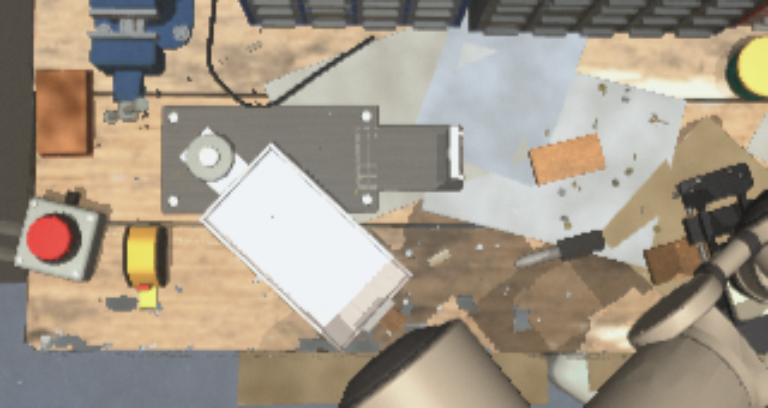

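Request:
arm_command([
  [5, -2, -35],
  [0, 0, -40],
  [0, 0, -35],
  [0, 0, -20],
  [0, 0, -8],
  [0, 0, -2],
  [0, 0, 0],
], spin=[0, 0, 0, 0, 0, 0, 0], jaw=0.55)

```text
time: 11.35
tool_pos: [0.4355, -0.4122, 0.1838]
tool_rot: [3.141, 0.001, 1.875]
contact_force: [0.7, -1.1, -0.5]
opening: 0.0712
grip_force: 0.0
```

Request:
arm_command([
  [0, 0, 0],
  [0, 0, 0],
  [0, 0, 0],
  [0, 0, 0],
  [0, 0, 0],
  [0, 0, 0],
], spin=[0, 0, 0, 0, 0, 0], jaw=-1, squeeze=30)

```text
time: 11.95
tool_pos: [0.4351, -0.4125, 0.1832]
tool_rot: [3.141, 0.001, 1.874]
contact_force: [-0.8, 0.9, 3.8]
opening: 0.0435
grip_force: 30.0
```

Request:
arm_command([
  [0, 0, 15],
  [0, 0, 35],
  [0, 0, 40],
  [0, 20, 20],
  [0, 40, 0],
  [0, 40, 0],
  [0, 40, 0],
  [0, 40, 0],
  [-3, 40, 0],
  [-4, 40, 0],
  [-4, 40, 0],
  [-5, 40, 0],
  [-5, 40, 0],
  [-5, 34, 0],
  [0, 0, 0],
], spin=[0, 0, 0, 0, -6, -6, -6, -6, -6, -6, -6, -6, -6, -6, 0])

```text
time: 13.45
tool_pos: [0.4079, 0.0046, 0.2934]
tool_rot: [-3.141, -0.0, 0.828]
contact_force: [-0.7, 0.0, -0.2]
opening: 0.0435
grip_force: 30.0
```

Request:
arm_command([
  [0, 0, -30],
  [0, 0, -30],
  [0, 0, -20],
  [0, 0, -10],
  [0, 0, 0],
], spin=[0, 0, 0, 0, 0])

```text
time: 13.95
tool_pos: [0.409, 0.0011, 0.2022]
tool_rot: [-3.14, 0.001, 0.827]
contact_force: [-0.0, -0.3, -0.1]
opening: 0.0435
grip_force: 30.0
```

```bash
python3 - <<'E'
from h import *
s=observe(); print(s['tool_pos'],s['contact_force'],s['opening'])
c=cam('side'); save(c,'side4'); cv2.imwrite('pics/crop4.png',cv2.resize(c['img'][150:270,200:350,::-1],None,fx=4,fy=4))
E
```

```text
[0.40901331 0.00111718 0.20222964] [-0.04703654 -0.31784576 -0.09625517] 0.043545065219773034
```

View pics/crop4.png

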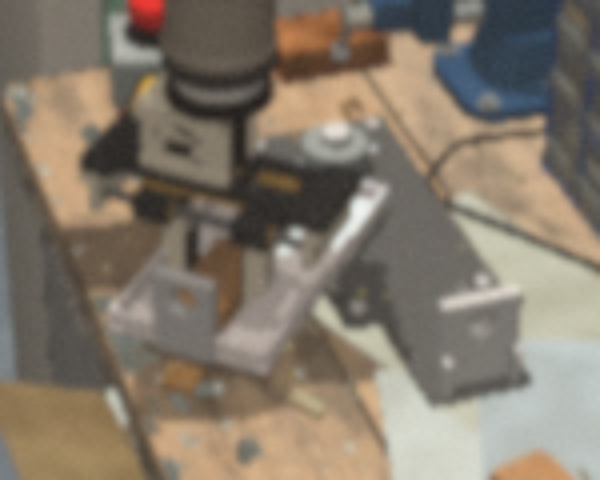

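Request:
arm_command([
  [0, 0, -2],
  [0, 0, -1],
  [0, 0, 0],
], spin=[0, 0, 0])

```text
time: 14.3
tool_pos: [0.4092, 0.0015, 0.2003]
tool_rot: [3.14, -0.001, 0.827]
contact_force: [0.3, 0.2, -0.6]
opening: 0.044
grip_force: 30.0
```

Request:
arm_command([
  [0, 0, 0],
  [0, 0, 0],
  [0, 0, 0],
  [0, 0, 20],
  [0, 0, 30],
  [0, 0, 40],
], spin=[0, 0, 0, 0, 0, 0], jaw=0.17)

```text
time: 14.9
tool_pos: [0.4085, 0.0017, 0.2898]
tool_rot: [-3.139, 0.002, 0.827]
contact_force: [0.7, -0.2, -0.4]
opening: 0.0543
grip_force: 0.0
```

Request:
arm_command([
  [0, -25, 10],
  [0, -40, 0],
  [5, -40, 0],
  [20, -40, 0],
  [25, -40, 0],
  [30, -40, 0],
  [30, -30, 0],
  [30, -20, 0],
  [4, 0, 0],
  [0, 0, 0],
], spin=[6, 6, 6, 6, 6, 6, 6, 6, 6, 3.5], jaw=0.55)

```text
time: 15.9
tool_pos: [0.5537, -0.2741, 0.2988]
tool_rot: [-3.141, -0.001, 1.834]
contact_force: [0.4, 0.1, 0.3]
opening: 0.0713
grip_force: 0.0
```

```bash
python3 - <<'E'
from h import *
s=observe(); print(s['tool_pos'],np.degrees(s['tool_rot'][2]))
for n in('top','side'):
    c=cam(n);P=cloud(c);H,S,V=hsvof(c);z=P[...,2]
    m=(H>7)&(H<19)&(S>100)&(V>70)&(z>.009)&(z<.05)&(P[...,0]>.33)&(P[...,1]>-.6)&(P[...,1]<.4)
    rects(c,m,n,.019,60)
save(cam('top'),'top5')
E
```

```text
[ 0.55369734 -0.27408112  0.29878163] 105.08158615558698
top [260. 243.] z 0.0354 [array([0.4072, 0.003 ]), array([0.0817, 0.0415]), np.float64(47.4765)] 267.0
top [146. 176.] z 0.0303 [array([0.6005, 0.3274]), array([0.1008, 0.0622]), np.float64(1.2857)] 729.5
side [342. 279.] z 0.0182 [array([ 0.5543, -0.2997]), array([0.0385, 0.0517]), np.float64(12.5649)] 146.5
side [258. 219.] z 0.0341 [array([0.4165, 0.0096]), array([0.0812, 0.0388]), np.float64(51.5779)] 113.0
side [275. 159.] z 0.0282 [array([0.5812, 0.3229]), array([0.1107, 0.0633]), np.float64(70.4975)] 191.0
```

Request:
arm_command([
  [-1, 0, -30],
  [0, 0, -35],
  [0, 0, -30],
  [0, 0, -15],
  [0, 0, -5],
  [0, 0, 0],
], spin=[0, 0, 0, 0, 0, 0])

```text
time: 16.65
tool_pos: [0.5522, -0.2735, 0.185]
tool_rot: [3.141, 0.0, 1.83]
contact_force: [1.1, -0.0, 0.3]
opening: 0.0712
grip_force: 0.0
```

Request:
arm_command([
  [0, 0, 0],
  [0, 0, 0],
  [0, 0, 0],
  [0, 0, 0],
  [0, 0, 0],
  [0, 0, 0],
], spin=[0, 0, 0, 0, 0, 0], jaw=-1)

```text
time: 17.25
tool_pos: [0.5522, -0.2735, 0.1855]
tool_rot: [3.141, 0.001, 1.831]
contact_force: [-0.8, 1.0, 5.9]
opening: 0.0434
grip_force: 30.0
```

Request:
arm_command([
  [0, 0, 15],
  [0, 0, 35],
  [0, 0, 40],
  [-20, 15, 20],
  [-30, 35, 0],
  [-30, 40, 0],
  [-10, 40, 0],
  [0, 40, 0],
  [0, 40, 0],
  [0, 40, 0],
  [4, 40, 0],
  [5, 30, 0],
  [5, 29, 0],
  [0, 0, 0],
], spin=[0, 0, 0, 0, -6, -6, -6, -6, -6, -6, -6, -6, -6, -3.5])

```text
time: 18.65
tool_pos: [0.4761, 0.0784, 0.2955]
tool_rot: [3.141, -0.001, 0.827]
contact_force: [-0.0, -1.1, -0.1]
opening: 0.0438
grip_force: 30.0
```

Request:
arm_command([
  [0, 0, -30],
  [0, 0, -30],
  [0, 0, -20],
  [0, 0, -10],
  [0, 0, 0],
], spin=[0, 0, 0, 0, 0])

```text
time: 19.15
tool_pos: [0.4758, 0.0755, 0.2042]
tool_rot: [-3.14, 0.001, 0.827]
contact_force: [-0.0, -0.6, -0.1]
opening: 0.044
grip_force: 30.0
```

Request:
arm_command([
  [0, 0, -2],
  [0, 0, -1],
  [0, 0, 0],
], spin=[0, 0, 0])

```text
time: 19.45
tool_pos: [0.4762, 0.0756, 0.2025]
tool_rot: [3.14, -0.001, 0.827]
contact_force: [-0.2, -0.0, -0.7]
opening: 0.0434
grip_force: 30.0
```

Request:
arm_command([
  [0, 0, 0],
  [0, 0, 0],
  [0, 0, 0],
  [0, 0, 20],
  [0, 0, 35],
  [0, 0, 40],
  [-20, 10, 0],
  [-25, 10, 0],
  [-25, 8, 0],
  [0, 0, 0],
], spin=[0, 0, 0, 0, 0, 0, 0, 0, 0, 0], jaw=0.17)

```text
time: 20.45
tool_pos: [0.4033, 0.1043, 0.2966]
tool_rot: [-3.14, 0.002, 0.829]
contact_force: [0.5, -0.5, 0.0]
opening: 0.0537
grip_force: 0.0
```

```bash
python3 - <<'E'
from h import *
s=observe(); print(s['tool_pos'],np.degrees(s['tool_rot'][2]))
for n in('top','side'):
    c=cam(n);P=cloud(c);H,S,V=hsvof(c);z=P[...,2]
    m=(H>7)&(H<19)&(S>100)&(V>70)&(z>.009)&(z<.05)&(P[...,0]>.33)&(P[...,1]>-.6)&(P[...,1]<.4)
    rects(c,m,n,.035,60)
    cv2.imwrite(f'pics/crop6{n}.png',cv2.resize(c['img'][130:300,120:440,::-1],None,fx=2.4,fy=2.4))
E
```

```text
[0.4032812  0.10426623 0.29664829] 47.47492913129709
top [259. 245.] z 0.0356 [array([0.4078, 0.0019]), array([0.0823, 0.0414]), np.float64(48.5492)] 397.5
top [224. 214.] z 0.0354 [array([0.495 , 0.0993]), array([0.0202, 0.0392]), np.float64(51.0159)] 60.0
top [146. 176.] z 0.0302 [array([0.5985, 0.3235]), array([0.0997, 0.0616]), np.float64(1.2857)] 730.5
side [264. 211.] z 0.0339 [array([0.442 , 0.0256]), array([0.185 , 0.0421]), np.float64(48.0309)] 370.0
side [278. 161.] z 0.0276 [array([0.5802, 0.294 ]), array([0.099, 0.044]), np.float64(66.3548)] 120.5
```

View pics/crop6side.png

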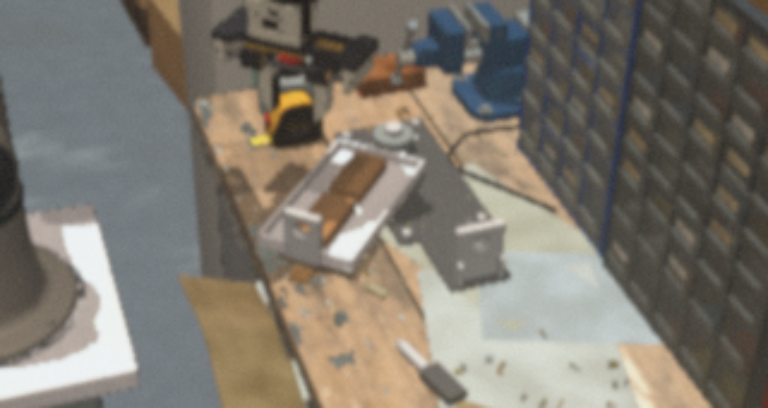

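```bash
python3 - <<'E'
import numpy as np
p=np.array([547.5,152.5])
def pt(th,lat=81.5,r=150):
    t=np.radians(th); return p+r*np.array([np.cos(t),np.sin(t)])+lat*np.array([np.sin(t),-np.cos(t)])
print(pt(-132.5,97).round(1),pt(-132.5).round(1))
a=[pt(-132.5)]+[pt(t) for t in (-129.5,-126.5,-123.5,-120.5,-117.5,-114.5,-111.5,-108.5,-105.5,-102.5,-99.5,-96.5,-93.5,-91,-89.1)]
print(np.diff(a,axis=0).round(1).tolist()); print(a[-1])
E
```

```text
[374.6 107.4] [386.1  97. ]
[[3.1, -8.4], [3.6, -8.2], [4.0, -8.0], [4.4, -7.8], [4.8, -7.5], [5.2, -7.3], [5.6, -7.0], [5.9, -6.7], [6.3, -6.4], [6.6, -6.0], [6.9, -5.7], [7.2, -5.3], [7.5, -4.9], [6.4, -3.8], [5.0, -2.7]]
[468.36615205   1.23835877]
```

Request:
arm_command([
  [-15, 3, -20],
  [-14, 0, -25],
  [0, 0, -30],
  [0, 0, -20],
  [0, 0, -7],
  [0, 0, -2],
  [0, 0, 0],
], spin=[0, 0, 0, 0, 0, 0, 0], jaw=-1)

```text
time: 21.25
tool_pos: [0.3777, 0.1065, 0.193]
tool_rot: [3.141, -0.001, 0.827]
contact_force: [0.5, -0.5, -0.1]
opening: 0.0027
grip_force: 0.0
```

Request:
arm_command([
  [4, -5, 0],
  [4, -4, 0],
  [3, -8, 0],
  [3.6, -8.2, 0],
  [4, -8, 0],
  [4.4, -7.8, 0],
  [4.8, -7.5, 0],
  [5.2, -7.3, 0],
  [5.6, -7, 0],
  [5.9, -6.7, 0],
  [6.3, -6.4, 0],
  [6.6, -6, 0],
], spin=[0, 0, 3, 3, 3, 3, 3, 3, 3, 3, 3, 3])

```text
time: 22.45
tool_pos: [0.4342, 0.0239, 0.1931]
tool_rot: [-3.14, 0.0, 1.353]
contact_force: [-3.5, -1.2, 2.2]
opening: 0.0004
grip_force: 1.6
```

Request:
arm_command([
  [6.9, -5.7, 0],
  [7.2, -5.3, 0],
  [5, -3.3, 0],
  [3.5, -2.2, 0],
  [3, -1.8, 0],
  [2, -1, 0],
  [0, 0, 0],
], spin=[3, 3, 2, 1.5, 1.2, 0.8, 0])

```text
time: 23.15
tool_pos: [0.4623, 0.0053, 0.1929]
tool_rot: [3.141, 0.0, 1.552]
contact_force: [-1.3, -0.3, -0.5]
opening: 0.0003
grip_force: 0.3
```

```bash
cat >> h.py <<'E'
def table():
    c=cam('top');P=cloud(c);z=P[...,2];H,S,V=hsvof(c)
    m=(z>.06)&(z<.1)&(P[...,0]>.34)&(P[...,0]<.63)&(P[...,1]<-.01)&(P[...,1]>-.18)
    rects(c,m,'high',.078,15); return c
E
python3 - <<'E'
from h import *
s=observe(); print(s['tool_pos'],s['contact_force'])
table()
E
```

```text
[0.46234402 0.00529235 0.19288933] [-1.25105946 -0.28852427 -0.45067464]
high [303. 200.] z 0.0783 [array([ 0.5326, -0.1164]), array([0.0102, 0.0449]), np.float64(85.1004)] 46.0
high [309. 193.] z 0.079 [array([ 0.5521, -0.1311]), array([0.0607, 0.0083]), np.float64(0.2416)] 65.0
```

Request:
arm_command([
  [3, -1.5, 0],
  [3, -1.3, 0],
  [2, -1, 0],
  [2, -1, 0],
  [1, 0, 0],
  [0, 0, 0],
], spin=[1, 1, 0.5, 0, 0, 0])

```text
time: 23.8
tool_pos: [0.4732, 0.0005, 0.1927]
tool_rot: [3.141, 0.0, 1.595]
contact_force: [-0.8, -2.1, 0.6]
opening: 0.0001
grip_force: 0.7
```

```bash
python3 - <<'E'
from h import *
s=observe(); print(s['tool_pos'],s['contact_force'])
table()
E
```

```text
[0.47315834 0.00054831 0.19271409] [-0.83787857 -2.07714175  0.6073199 ]
high [303. 193.] z 0.0786 [array([ 0.5519, -0.1159]), array([0.0441, 0.011 ]), np.float64(0.2558)] 49.0
high [308. 193.] z 0.0798 [array([ 0.5521, -0.1311]), array([0.0607, 0.0083]), np.float64(0.2416)] 66.0
```

Nearly at the stop; press a touch until the force rises.

Request:
arm_command([
  [1, 0, 0],
  [1, 0, 0],
  [1, 0, 0],
  [0, 0, 0],
], spin=[0, 0, 0, 0])

```text
time: 24.25
tool_pos: [0.4743, 0.0006, 0.1926]
tool_rot: [-3.136, -0.0, 1.595]
contact_force: [-10.7, -3.8, 8.0]
opening: 0.0002
grip_force: 5.6
```

Request:
arm_command([
  [-10, 0, 0],
  [-20, 0, 0],
  [-10, 0, 30],
  [0, 0, 45],
  [0, 0, 45],
  [0, 0, 0],
], spin=[0, 0, 0, 0, 0, 0])

```text
time: 24.85
tool_pos: [0.4375, 0.0006, 0.318]
tool_rot: [3.129, 0.002, 1.595]
contact_force: [0.4, -0.1, -0.4]
opening: 0.0006
grip_force: 0.0
```

```bash
python3 - <<'E'
from h import *
s=observe(); print(s['tool_pos'],np.degrees(s['tool_rot'][2]))
c=table()
for n in('top','side'):
    c=cam(n);P=cloud(c);H,S,V=hsvof(c);z=P[...,2]
    x0,x1=(325,385) if n=='top' else (275,325); y0,y1=(215,255) if n=='top' else (262,305)
    cv2.imwrite(f'pics/pin{n}.png',cv2.resize(c['img'][y0:y1,x0:x1,::-1],None,fx=8,fy=8,interpolation=cv2.INTER_NEAREST))
    r=(P[...,0]>.39)&(P[...,0]<.49)&(P[...,1]<-.2)&(P[...,1]>-.35)
    for nm,m in(('dark',r&(V<150)&(S<60)&(z>.005)),('all',r&(S<45)&(z>.006))):
        rects(c,m,n+nm,.010,20)
    # bracket hole centre from side
E
python3 -c "
import cv2,numpy as np
a=cv2.imread('pics/pintop.png');b=cv2.imread('pics/pinside.png')
H=max(a.shape[0],b.shape[0]);f=lambda i:cv2.copyMakeBorder(i,0,H-i.shape[0],0,0,0)
o=np.hstack([f(a),f(b)]);cv2.imwrite('pics/pins.png',cv2.resize(o,None,fx=.9,fy=.9));print(o.shape)"
```

```text
[0.43746537 0.0005736  0.3180072 ] 91.40333547420134
high [304. 193.] z 0.0787 [array([ 0.5519, -0.1173]), array([0.0441, 0.0083]), np.float64(0.2768)] 48.0
high [309. 193.] z 0.0808 [array([ 0.5521, -0.1311]), array([0.0607, 0.0083]), np.float64(0.2416)] 64.0
topdark [362. 232.] z 0.0145 [array([ 0.4489, -0.2897]), array([0.0251, 0.0552]), np.float64(15.5659)] 139.5
topall [354. 234.] z 0.0142 [array([ 0.4444, -0.263 ]), array([0.0292, 0.1077]), np.float64(14.3589)] 201.5
sidedark [304. 289.] z 0.0128 [array([ 0.4502, -0.2962]), array([0.0259, 0.0576]), np.float64(14.6487)] 143.5
sideall [299. 284.] z 0.0126 [array([ 0.4449, -0.2713]), array([0.0279, 0.1085]), np.float64(14.5888)] 210.0
(344, 880, 3)
```

View pics/pins.png

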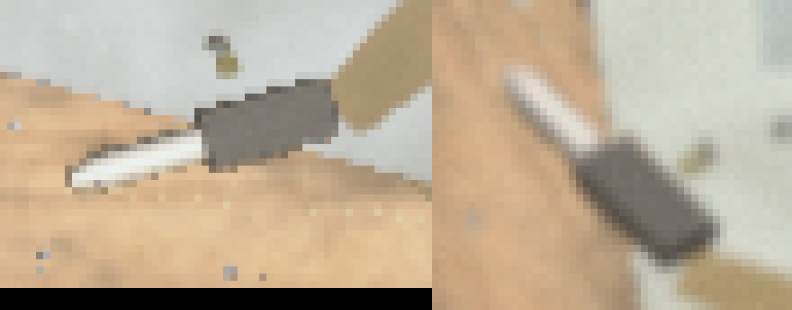

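Request:
arm_command([
  [0, -25, 0],
  [0, -40, 0],
  [0, -40, 0],
  [0, -40, 0],
  [0, -40, 0],
  [3, -40, 0],
  [4, -40, 0],
  [4.5, -25, 0],
  [0, 0, -30],
  [0, 0, -40],
  [0, 0, -40],
  [0, 0, -20],
  [0, 0, -5],
  [0, 0, 0],
], spin=[0, 3, 3, 3, 3, 1.6, 0, 0, 0, 0, 0, 0, 0, 0], jaw=0.1)

```text
time: 26.4
tool_pos: [0.4459, -0.2881, 0.178]
tool_rot: [-3.138, -0.006, 1.833]
contact_force: [-11.3, 6.9, 29.5]
opening: 0.0507
grip_force: 14.8
```

Request:
arm_command([
  [0, 0, 3],
  [0, 0, 3],
  [0, 0, 0],
], spin=[0, 0, 0])

```text
time: 26.7
tool_pos: [0.4474, -0.2892, 0.1828]
tool_rot: [-3.141, -0.001, 1.832]
contact_force: [-0.3, 0.1, -0.1]
opening: 0.0504
grip_force: 0.0
```

Request:
arm_command([
  [1, 0, -1.5],
  [0, 0, 0],
  [0, 0, 0],
  [0, 0, 0],
  [0, 0, 0],
  [0, 0, 0],
  [0, 0, 0],
], spin=[0, 0, 0, 0, 0, 0, 0], jaw=-1, squeeze=45)

```text
time: 27.4
tool_pos: [0.4484, -0.2894, 0.1822]
tool_rot: [-3.142, -0.0, 1.832]
contact_force: [-0.2, -0.1, -0.9]
opening: 0.0251
grip_force: 45.0
```

Request:
arm_command([
  [0, 0, 8],
  [0, 0, 20],
  [0, 0, 25],
  [20, 5, 0],
  [30, 10, 0],
  [30, 10, 0],
  [23.5, 14, 0],
  [0, 0, 0],
  [0, 0, 0],
], spin=[0, 0, 0, -3, -4, -4, -3.6, 0, 0])

```text
time: 28.3
tool_pos: [0.552, -0.25, 0.2354]
tool_rot: [-3.141, 0.0, 1.58]
contact_force: [-0.0, 0.4, -1.2]
opening: 0.0255
grip_force: 45.0
```

```bash
cat > pin.py <<'E'
from h import *
s=observe(); print(s['tool_pos'],np.degrees(s['tool_rot']),s['opening'])
ims=[]
for n in('top','side'):
    c=cam(n);P=cloud(c);H,S,V=hsvof(c);z=P[...,2]
    r=(abs(P[...,0]-.552)<.02)&(P[...,1]<-.142)&(P[...,1]>-.225)&(z>.045)&(z<.075)
    q=P[r]
    if len(q)>5:
        f=np.polyfit(q[:,1],q[:,0],1); b=q[q[:,1]>q[:,1].max()-.03]
        print(n,len(q),'ymax',q[:,1].max().round(4),'x at nose',np.polyval(f,q[:,1].max()).round(4),'slope deg',np.degrees(np.arctan(f[0])).round(2),'ztop',np.percentile(q[:,2],[50,90]).round(4),'z slope',np.round(np.polyfit(q[:,1],q[:,2],1),3))
    x0,y0=(275,160) if n=='top' else (270,190)
    ims.append(cv2.resize(c['img'][y0:y0+70,x0:x0+65,::-1],None,fx=6,fy=6,interpolation=cv2.INTER_CUBIC))
    m=(z>.06)&(z<.1)&(P[...,0]>.5)&(P[...,0]<.6)&(P[...,1]<-.1)&(P[...,1]>-.145); rects(c,m,n+'high',.079,15)
import sys
cv2.imwrite(f'pics/{sys.argv[1]}.png',np.hstack(ims))
E
python3 pin.py p1
```

```text
[ 0.551984   -0.24998774  0.23537202] [-1.79974452e+02  1.85335637e-03  9.05164639e+01] 0.025469147164807165
top 42 ymax -0.1694 x at nose 0.5476 slope deg -5.14 ztop [0.0645 0.0717] z slope [-0.061  0.054]
tophigh [303. 193.] z 0.078 [array([ 0.5518, -0.1159]), array([0.0441, 0.011 ]), np.float64(0.2559)] 49.0
tophigh [308. 193.] z 0.0796 [array([ 0.552, -0.131]), array([0.0606, 0.0083]), np.float64(0.2417)] 66.0
```

View pics/p1.png

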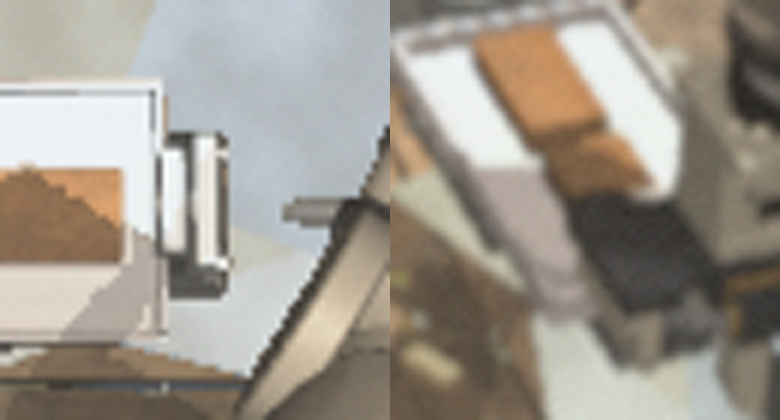

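```bash
python3 - <<'E'
from h import *
c=cam('top');P=cloud(c);z=P[...,2];g=c['img'].astype(int)
for u,v in((322.5,195.2),(326,195.2),(330,195.2)): print(onplane(c,u,v,.06).round(4))
for u in(323,326,329): print(u,[(v,tuple(g[v,u]),round(float(z[v,u]),3)) for v in range(190,201)])
# bracket top edge strip rows
for u in (308,309,310): 
    col=[v for v in range(175,215) if z[v,u]>.07]; print(u,col[0],col[-1],onplane(c,u,(col[0]+col[-1])/2,.08).round(4))
E
```

```text
[ 0.548  -0.1714  0.06  ]
[ 0.5481 -0.1811  0.06  ]
[ 0.5482 -0.1923  0.06  ]
323 [(190, (np.int64(186), np.int64(195), np.int64(202)), 0.005), (191, (np.int64(184), np.int64(193), np.int64(199)), 0.001), (192, (np.int64(183), np.int64(192), np.int64(197)), 0.013), (193, (np.int64(177), np.int64(183), np.int64(188)), 0.002), (194, (np.int64(144), np.int64(140), np.int64(131)), 0.066), (195, (np.int64(136), np.int64(132), np.int64(125)), 0.071), (196, (np.int64(132), np.int64(133), np.int64(130)), 0.061), (197, (np.int64(185), np.int64(193), np.int64(199)), 0.001), (198, (np.int64(187), np.int64(195), np.int64(201)), -0.0), (199, (np.int64(186), np.int64(194), np.int64(202)), 0.003), (200, (np.int64(188), np.int64(194), np.int64(199)), 0.001)]
326 [(190, (np.int64(180), np.int64(187), np.int64(192)), 0.001), (191, (np.int64(181), np.int64(189), np.int64(194)), 0.001), (192, (np.int64(172), np.int64(178), np.int64(181)), -0.001), (193, (np.int64(130), np.int64(127), np.int64(120)), 0.064), (194, (np.int64(141), np.int64(137), np.int64(130)), 0.07), (195, (np.int64(148), np.int64(146), 
[... 417 characters left out ...]
p.int64(185), np.int64(189)), 0.005), (192, (np.int64(169), np.int64(175), np.int64(178)), 0.004), (193, (np.int64(122), np.int64(117), np.int64(112)), 0.063), (194, (np.int64(140), np.int64(137), np.int64(130)), 0.068), (195, (np.int64(150), np.int64(147), np.int64(139)), 0.068), (196, (np.int64(131), np.int64(127), np.int64(120)), 0.067), (197, (np.int64(127), np.int64(126), np.int64(125)), 0.061), (198, (np.int64(182), np.int64(190), np.int64(196)), 0.001), (199, (np.int64(185), np.int64(194), np.int64(199)), 0.001), (200, (np.int64(187), np.int64(194), np.int64(201)), 1.498)]
308 182 204 [ 0.5518 -0.1295  0.08  ]
309 182 204 [ 0.5518 -0.1323  0.08  ]
310 182 204 [ 0.5519 -0.135   0.08  ]
```

Request:
arm_command([
  [3, 0, 0],
  [0, 10, 0],
  [0, 10, 0],
  [0, 8, 0],
  [0, 5, 0],
  [0, 4, 0],
  [0, 4, 0],
  [0, 0, 0],
], spin=[0, 0, 0, 0, 0, 0, 0, 0])

```text
time: 29.25
tool_pos: [0.555, -0.2089, 0.2353]
tool_rot: [3.142, -0.0, 1.578]
contact_force: [-0.6, -0.2, -1.0]
opening: 0.0255
grip_force: 45.0
```

Request:
arm_command([
  [0, 5, 0],
  [0, 5, 0],
  [0, 5, 0],
  [0, 5, 0],
  [0, 0, 0],
], spin=[0, 0, 0, 0, 0])

```text
time: 29.75
tool_pos: [0.555, -0.1886, 0.2352]
tool_rot: [-3.141, -0.0, 1.578]
contact_force: [0.2, -0.1, -2.0]
opening: 0.0249
grip_force: 45.0
```

```bash
python3 pin.py p2
```

```text
[ 0.55500504 -0.18861661  0.23522098] [-1.79992536e+02 -1.63112877e-02  9.04332931e+01] 0.02491005583696019
top 15 ymax -0.1531 x at nose 0.5466 slope deg -34.91 ztop [0.0644 0.0656] z slope [-0.029  0.059]
tophigh [305. 190.] z 0.079 [array([ 0.5571, -0.1196]), array([0.0206, 0.0562]), np.float64(76.3104)] 58.0
side 164 ymax -0.1424 x at nose 0.5533 slope deg -0.29 ztop [0.0661 0.0706] z slope [-0.016  0.062]
```

View pics/p2.png

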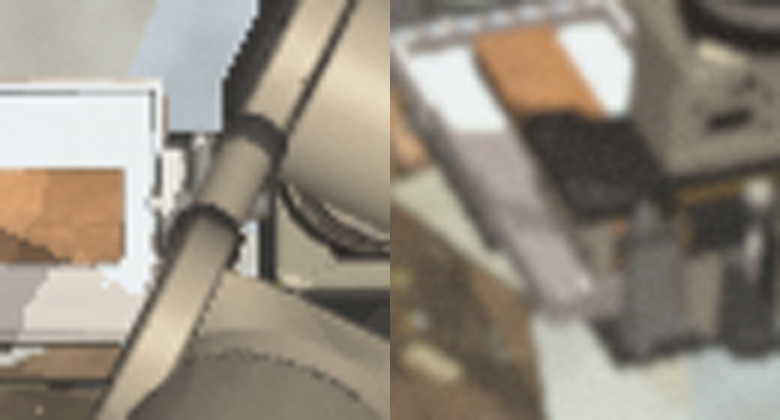

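Request:
arm_command([
  [0, 5, 0],
  [0, 5, 0],
  [0, 5, 0],
  [0, 4, 0],
  [0, 2, 0],
  [0, 2, 0],
  [0, 0, 0],
], spin=[0, 0, 0, 0, 0, 0, 0])

```text
time: 30.55
tool_pos: [0.555, -0.1662, 0.2353]
tool_rot: [3.142, -0.0, 1.578]
contact_force: [0.2, -0.5, -1.3]
opening: 0.0252
grip_force: 45.0
```

Request:
arm_command([
  [0, 1.5, 0],
  [0, 1.5, 0],
  [0, 1, 0],
  [0, 1, 0],
  [0, 0, 0],
], spin=[0, 0, 0, 0, 0])

```text
time: 31.05
tool_pos: [0.555, -0.1631, 0.2355]
tool_rot: [3.141, 0.004, 1.578]
contact_force: [-0.9, -9.5, -1.9]
opening: 0.0254
grip_force: 45.0
```

Request:
arm_command([
  [0, 1, 0],
  [0, 1, 0],
  [0, 0, 0],
], spin=[0, 0, 0])

```text
time: 31.35
tool_pos: [0.555, -0.1624, 0.2356]
tool_rot: [3.14, 0.007, 1.578]
contact_force: [-2.0, -16.5, -4.0]
opening: 0.025
grip_force: 45.0
```

Request:
arm_command([
  [0, -0.5, -1],
  [0, 0, -1],
  [0, 0, -1],
  [0, 0, 0],
], spin=[0, 0, 0, 0])

```text
time: 31.75
tool_pos: [0.5554, -0.1626, 0.2335]
tool_rot: [3.138, 0.006, 1.578]
contact_force: [-1.1, -12.1, 2.3]
opening: 0.0254
grip_force: 45.0
```

Request:
arm_command([
  [0, 0, 0],
  [0, 0, 0],
  [0, 0, 0],
  [0, 0, 0],
  [0, 0, 10],
  [0, 0, 25],
  [0, 0, 40],
  [0, -20, 20],
  [-30, -20, 0],
  [-40, -10, 0],
  [-40, 0, 0],
], spin=[0, 0, 0, 0, 0, 0, 0, 0, 0, 0, 0], jaw=0.0)

```text
time: 32.85
tool_pos: [0.4438, -0.2107, 0.3279]
tool_rot: [3.14, 0.001, 1.577]
contact_force: [0.3, -0.5, 0.6]
opening: 0.046
grip_force: 0.0
```

```bash
python3 pin.py p3; python3 - <<'E'
from h import *
c=cam('top');P=cloud(c);z=P[...,2]
m=(z>.045)&(z<.078)&(abs(P[...,0]-.552)<.03)&(P[...,1]<-.136)&(P[...,1]>-.24); rects(c,m,'pin',.067,10)
E
```

```text
[ 0.44381836 -0.21070217  0.32794917] [1.79928302e+02 6.65589387e-02 9.03685376e+01] 0.04597441280308846
top 173 ymax -0.142 x at nose 0.5518 slope deg -2.83 ztop [0.0567 0.0621] z slope [0.217 0.092]
tophigh [306. 193.] z 0.0779 [array([ 0.5545, -0.1242]), array([0.0433, 0.0597]), np.float64(69.7236)] 162.0
side 178 ymax -0.142 x at nose 0.5524 slope deg -3.52 ztop [0.0555 0.0618] z slope [0.233 0.095]
sidehigh [319. 225.] z 0.0757 [array([ 0.5515, -0.1424]), array([0.0646, 0.0574]), np.float64(66.5205)] 194.0
pin [320. 193.] z 0.0571 [array([ 0.552 , -0.1638]), array([0.025 , 0.0501]), np.float64(0.5333)] 161.0
```

View pics/p3.png

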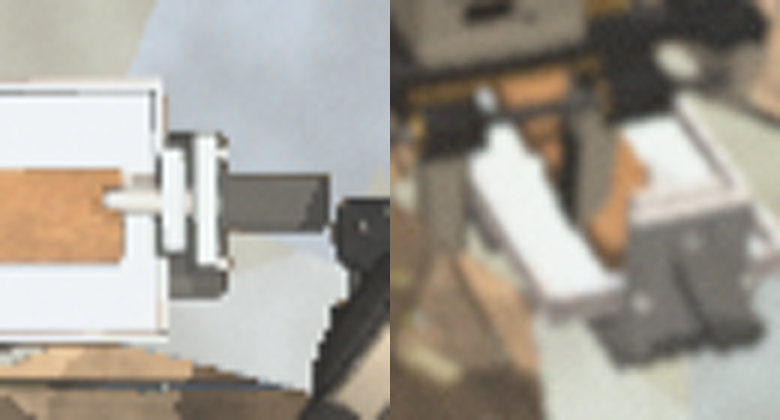

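```bash
python3 - <<'E'
from h import *
c=cam('top');P=cloud(c);z=P[...,2]
print('nose',onplane(c,292.3,193.5,.068).round(4),'ear/bracket edges',[ (u,round(float(z[193,u]),3),round(float(P[193,u,1]),4)) for u in range(288,336)])
E
```

```text
nose [ 0.5512 -0.087   0.068 ] ear/bracket edges [(288, 0.033, -0.0763), (289, 0.034, -0.079), (290, 0.04, -0.0817), (291, 0.032, -0.0848), (292, 0.073, -0.0859), (293, 0.07, -0.0888), (294, 0.068, -0.0917), (295, 0.075, -0.0941), (296, 0.073, -0.097), (297, 0.077, -0.0995), (298, 0.076, -0.1023), (299, 0.068, -0.1055), (300, 0.072, -0.108), (301, 0.069, -0.111), (302, 0.079, -0.1131), (303, 0.082, -0.1157), (304, 0.082, -0.1184), (305, 0.081, -0.1213), (306, 0.068, -0.1249), (307, 0.078, -0.127), (308, 0.087, -0.129), (309, 0.078, -0.1324), (310, 0.087, -0.1345), (311, 0.068, -0.1387), (312, 0.067, -0.1415), (313, 0.061, -0.1448), (314, 0.065, -0.1473), (315, 0.066, -0.15), (316, 0.06, -0.1532), (317, 0.055, -0.1565), (318, 0.056, -0.1592), (319, 0.062, -0.1614), (320, 0.057, -0.1647), (321, 0.063, -0.1669), (322, 1.498, -0.0274), (323, 0.055, -0.1733), (324, 0.054, -0.1762), (325, 0.059, -0.1785), (326, 0.053, -0.1819), (327, 0.054, -0.1846), (328, 0.051, -0.1877), (329, 0.053, -0.1902), (330, 0.003, -0.1988), (331, 0.007, -0.2012), (332, 0.255, -0.1748), (333, 0.26, -0.1766), (334, 0.258, -0.1792), (335, 0.262, -0.1812)]
```

Request:
arm_command([
  [0, -24, 0],
  [30, 0, 0],
  [40, 0, 0],
  [39, 0, 0],
  [0, 0, -35],
  [0, 0, -40],
  [0, 0, -30],
  [0, 0, -8],
  [0, 15, 0],
  [0, 10, 0],
  [0, 5, 0],
  [0, 2, 0],
  [0, 1, 0],
  [0, 1, 0],
  [0, 0, 0],
], spin=[0, 0, 0, 0, 0, 0, 0, 0, 0, 0, 0, 0, 0, 0, 0], jaw=-1, squeeze=20)

```text
time: 34.55
tool_pos: [0.555, -0.2032, 0.2176]
tool_rot: [3.135, 0.01, 1.579]
contact_force: [-1.3, -19.5, 0.5]
opening: 0.0004
grip_force: 9.3
```

Request:
arm_command([
  [0, -10, 0],
  [0, -15, 0],
  [0, 0, 40],
  [0, 0, 45],
  [0, 0, 37],
  [-15, 30, 0],
  [-30, 45, 0],
  [-30, 45, 0],
  [-29, 45, 0],
  [0, 45, 0],
  [0, 45, 0],
  [0, 45, 0],
  [0, 45, 0],
  [0, 45, 0],
  [0, 45, 0],
  [0, 45, 0],
  [0, 45, 0],
  [0, 45, 0],
  [0, 0, 0],
  [0, 0, 0],
], spin=[0, 0, 0, 0, 0, 0, 0, 0, 0, 0, 0, 0, 0, 0, 0, 0, 0, 0, 0, 0], jaw=0.6)

```text
time: 36.55
tool_pos: [0.4561, 0.3362, 0.3365]
tool_rot: [3.141, 0.0, 1.58]
contact_force: [-1.0, -0.5, 0.2]
opening: 0.0736
grip_force: 0.0
```

```bash
python3 - <<'E'
from h import *
s=observe(); print(s['tool_pos'],np.degrees(s['tool_rot'][2]),s['opening'])
c=cam('top');P=cloud(c);z=P[...,2];H,S,V=hsvof(c)
m=(z>.045)&(z<.078)&(abs(P[...,0]-.552)<.03)&(P[...,1]<-.136)&(P[...,1]>-.24); rects(c,m,'pin',.067,10)
m=(z>.06)&(abs(P[...,0]-.552)<.012)&(P[...,1]<-.07)&(P[...,1]>-.11); print('nose y',P[m][:,1].max())
cv2.imwrite('pics/crop9.png',cv2.resize(c['img'][130:300,120:440,::-1],None,fx=2.4,fy=2.4))
E
```

```text
[0.45607348 0.33617002 0.33651111] 90.53660651675024 0.07357996563605033
pin [320. 193.] z 0.0565 [array([ 0.552 , -0.1638]), array([0.025 , 0.0501]), np.float64(0.5333)] 160.0
nose y -0.08607254755482908
```

View pics/crop9.png

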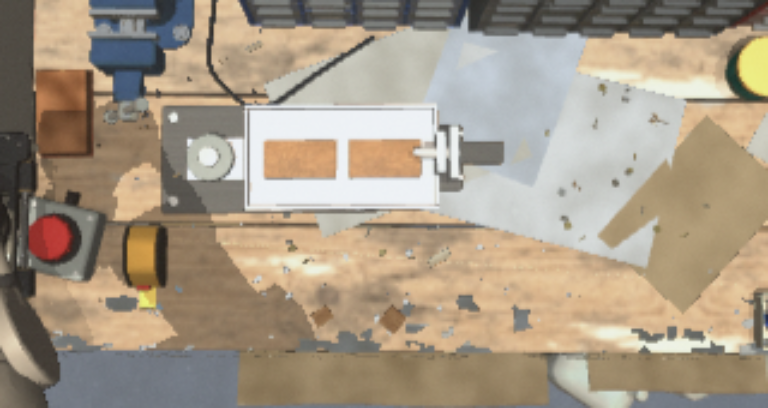

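Request:
arm_command([
  [-5, -14, 0],
  [0, 0, -25],
  [0, 0, -30],
  [0, 0, -22],
  [0, 0, -9],
  [0, 0, -3],
  [0, 0, 0],
], spin=[0, 0, 0, 0, 0, 0, 0])

```text
time: 37.3
tool_pos: [0.4519, 0.3209, 0.2479]
tool_rot: [3.141, -0.0, 1.577]
contact_force: [0.2, 0.5, -0.1]
opening: 0.0735
grip_force: 0.0
```

Request:
arm_command([
  [0, 0, 0],
  [0, 0, 0],
  [0, 0, 0],
  [0, 0, 0],
  [0, 0, 0],
], spin=[0, 0, 0, 0, 0], jaw=-1, squeeze=15)

```text
time: 37.8
tool_pos: [0.4518, 0.3214, 0.2478]
tool_rot: [3.14, -0.001, 1.578]
contact_force: [0.7, -0.6, 1.8]
opening: 0.0495
grip_force: 15.0
```

Request:
arm_command([
  [0, 0, 0],
  [0, 0, 0],
  [0, 0, 0],
  [0, 0, 0],
  [0, 0, 0],
  [0, 0, 0],
  [0, 0, 0],
  [0, 0, 0],
  [0, 0, 0],
  [0, 0, 0],
], spin=[-4, -5, -5, -5, -5, -5, -5, -5, -4, 0])

```text
time: 38.8
tool_pos: [0.4509, 0.3219, 0.2476]
tool_rot: [-3.14, -0.0, 0.827]
contact_force: [-3.2, 4.0, 4.7]
opening: 0.0496
grip_force: 15.0
```

Request:
arm_command([
  [0, 0, 0],
  [0, 0, 0],
  [0, 0, 0],
  [0, 0, 0],
  [0, 0, 0],
], spin=[0, 0, 0, 0, 0], jaw=0.6)

```text
time: 39.3
tool_pos: [0.4516, 0.3212, 0.2471]
tool_rot: [3.141, 0.0, 0.827]
contact_force: [-0.7, -1.5, -0.1]
opening: 0.0732
grip_force: 0.0
```

Request:
arm_command([
  [0, 0, 20],
  [0, 0, 40],
  [0, 0, 45],
  [0, -30, 0],
  [0, -45, 0],
  [0, -45, 0],
  [0, -45, 0],
  [0, -45, 0],
  [0, -45, 0],
], spin=[0, 0, 0, 0, 0, 0, 0, 0, 0])

```text
time: 40.2
tool_pos: [0.4511, 0.0646, 0.3524]
tool_rot: [3.141, -0.0, 0.828]
contact_force: [-0.0, -0.1, 0.0]
opening: 0.0735
grip_force: 0.0
```

```bash
python3 - <<'E'
from h import *
s=observe(); print(s['tool_pos'],np.degrees(s['tool_rot'][2]),s['contact_force'])
for n in('top','side'):
    c=cam(n);P=cloud(c);H,S,V=hsvof(c);z=P[...,2]
    m=((H<6)|(H>174))&(S>150)&(abs(P[...,1]-.32)<.05)&(abs(P[...,0]-.45)<.05)&(z>.05)
    print(n,m.sum(),np.percentile(z[m],[50,80,95]) if m.any() else 0)
    save(c,n+'end')
E
```

```text
[0.45109926 0.06459629 0.35238474] 47.41660581303761 [-0.02920901 -0.06044486  0.04938456]
top 272 [0.09578079 0.09886272 0.10111021]
side 101 [0.09238358 0.09599088 0.09732714]
```

Button is up (0.096). A last look, then hand in.

View pics/sideend.png

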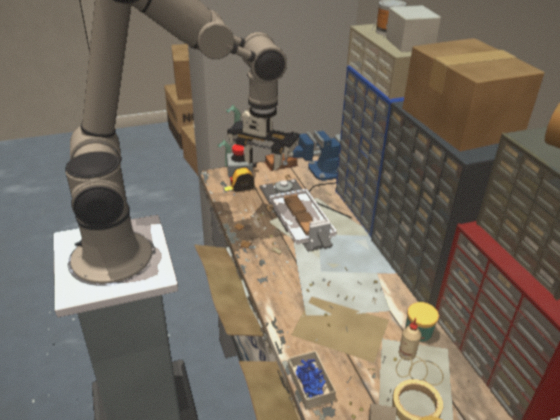

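```bash
python3 -c "
from cell import *
print(hand_in())"
```

```text
the job is handed in; nothing more can be done
None
```

The job is done and handed in at about 40 s of the 210 s, in the order asked: button latched, tape on the bench, both blanks flat in the tray (only two were there), tray at its stop, pin home, button back up. The last images and contact forces agree, though the pin rests about 12° nose-up in its hole.

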